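# Seat and cover two crucibles for ashing

## Task

Get the two porcelain crucibles ready for the ashing furnace: seat the small crucible in the small steel tripod and the large crucible in the large steel tripod, each hanging upright in the tripod's ring, and leave each one covered with the lid of its own size, lying flat and centred on its rim. Set the porcelain down rather than letting it drop, never tip a crucible over, and leave the glass beaker, the vial and the glass dish where they stand.

Things in the scene. Friction and masses are not known exactly. Their poses are not given: they have to be found in the camera images.
- crucible_small: the small porcelain crucible, open at the top, white, tapered: 44 mm across the rim, 26 mm across the foot, 36 mm high, 30 g. Loose, upright. Origin at the centre of its underside, z up along its axis. Round, so its yaw does not matter. Seated in its tripod its underside is about 24.5 mm above the bench and its rim about 60 mm. Grip it from outside by the rim.
- crucible_large: the large porcelain crucible, open at the top, white: 58 mm across the rim, the upper 12 mm of the wall nearly straight (56 to 58 mm), tapering below to 34 mm across the foot; 48 mm high, wall 3 mm, 60 g. Loose, upright. Origin at the centre of its underside, z up along its axis. Seated in its tripod its underside is about 25.5 mm above the bench and its rim about 73.5 mm.
- lid_small: the small porcelain lid, for the small crucible: flat-bottomed disc 46 mm across, about 5 mm thick at the edge, with a small knob in the middle 12 mm across whose top is 12 mm above the underside (the knob can be held from 7 to 12 mm). 12 g, loose, knob up. Origin at the centre of its underside, z up.
- lid_large: the large porcelain lid, for the large crucible: flat-bottomed disc 60 mm across, 4 mm thick at the edge and doming to 9 mm, with a knob in the middle 17 mm across, widest from 15 to 18 mm above the underside, its top at 21.5 mm. 28 g, loose, knob up. Origin at the centre of its underside, z up.
- stand_small: the tripod for the small crucible, fixed: flat bright steel ring, 74 mm across outside, with a round hole of 35 mm in it, 5 mm thick, its top 45 mm above the bench, on three short legs. Origin on the bench under the centre of the hole, z up.
- stand_large: the tripod for the large crucible, fixed: flat bright steel ring, 90 mm across outside, with a round hole of 46 mm in it, 5 mm thick, its top 45 mm above the bench, on three short legs. Origin on the bench under the centre of the hole, z up.
- beaker: bystander: a small clear glass beaker, 48 mm across, 58 mm high, loose; origin at the centre of its underside. Leave it where it stands.
- vial: bystander: a small glass vial with a black cap, 24 mm across, 48 mm high, loose; origin at the centre of its underside. Leave it where it stands.
- dish: bystander: a flat covered glass dish, 88 mm across, 16 mm high, loose; origin at the centre of its underside. Leave it where it stands.

How it is judged:
By the outcome, as a careful person would: the job done as asked, in the order asked, and still so for the second after the job is handed in, with the robot touching nothing.
It also fails if it takes over 99 s, if anything falls off the work surface, if the arm or the gripper's body presses on something with over 40 N, if the wrist force passes 120 N, or if a joint passes its speed limit or range.

## Robot

A 6-joint arm with a two-finger parallel gripper is mounted at the origin on a cart in front of the work surface, level with it; the furniture and walls round the work are solid. World frame = base frame: x ahead of the robot, y to its left, z up, the work surface at z = 0. Lengths are in m, angles in rad, forces in N, time in s.
With the tool pointing down it reaches from about 0.275 to 0.75 m from the base axis. Payload 10.2 kg.
Tool frame: the origin (TCP) lies midway between the tips of the shut fingers; the grasp point (between the pads) lies arm.pinch_z behind it (arm.pinch_z is the distance from the TCP to the grasp point, in m); z points along the fingers, y is the direction in which the jaws open and shut (so a half turn about z gives the same grasp; the last joint's range is limited). The gripper opens to 88 mm and grips with 3 to 60 N. Pads are 18 mm wide; open, the fingers measure 123 mm over their backs; the gripper's body (75 mm by 187 mm) begins 45 mm behind the grasp point.
Start: joints at [-1.444, 0.313, 1.498, -0, 1.331, -0.223], TCP at [0.18, -0.493, 0.239] pointing down, gripper open.
Joint ranges: [-2.94, 2.94], [-0.97, 2.17], [0.19, 2.56], [-1.23, 4.37], [0.02, 3.11], [-2.88, 2.88]. Speed limits (rad/s): [2.39, 2.39, 3.01, 3.14, 3.14, 3.14].

## Interface

Orientations are given as a 3x3 rotation matrix whose columns are the frame's x, y, z axes.
In Python, from workcell import arm, optics, hand_in gives the robot as it stands. The module is installed in compiled form; this text tells all that it offers.
- The arm moves only by the tool servo_tool, never from a script. Its argument "increments" is a list of rows, each a list of 7 numbers: the shift along the world's x, y, z scaled (see below), then the turn, a rotation vector about the world's x, y, z scaled (see below), then the opening, from -1 (shut) to 1 (fully open). A call has 1 to 10 rows; each row shifts and turns the pose as measured when the row begins; what a row does not reach is not made up. The controller multiplies each number of a shift by 5 cm and each number of a turn by pi/2 rad. A row lasts 1/8 s, in which the tool goes at most 62.5 mm and 10.7 degrees, less where a joint would pass 70% of its speed; a pose out of reach is approached as far as the arm can. A call with a number of a shift or a turn outside -1 to 1 is refused whole. A call with a gripper value outside its range is refused whole. The fingers move at their own pace and stop on an object; the grip force is fixed at half the most. Time passes only in rows, so rows that do not move let the fingers close. It gives the time, the measured TCP pose, the force and the opening at its end, in the units of the state.
- arm.observe(): the state, without advancing time (a new reading comes with each control period).
- optics.read_camera(name): name is "scene" or "top"; returns the picture (420x560x3 uint8, red, green, blue); there is no depth.
- optics.get_calibration(name): a dict with "fov_y" (degrees; the focal length in pixels is half the picture's height over the tangent of half this angle, whatever the lens; pixels are square), "cx", "cy" (the principal point, pixels), "eye" and "attitude" of the camera in the world. Camera axes: x right, y up, looking along -z (the intrinsics and any distortion apply to the point x, -y, -z); pixel columns grow to the right and rows downward; lengths in m; the calibration is good to about 2 mm. A picture is of the moment at which its call begins. get_calibration takes no time and is no camera call.
- hand_in(): hands the job in, once; it reports no verdict.
Trained networks look in the newest picture that a camera, given by its name, has taken for a name from the list of things; names that differ only in an ending like _2 or _b are one class to them, and where a whole thing is asked for, a point or a joint stands for the part that bears it (a point fixed in the world has none). Each returns a list of dicts, best first, with "score" (0 to 1); they miss things now and then, are a little off and sometimes report something else, mostly with a low value. They report only what shows in the picture. A call takes as long as a camera call.
- optics.regions_of(camera, thing): "mask" (420x560 bool, what is visible of it) and "box" ([left, top, right, bottom] in pixels, round what is visible of it).
The state is a dict: "time_s": time; "joints": joint angles; "qvel": joint speeds; "tau": joint torques, N m; "ee_pos": TCP position; "tcp_rot": TCP orientation; "force": force on the tool from outside, world axes, zero at the start; "moment": the same for the moment, N m; "width": finger opening in m.
Only numpy, scipy, OpenCV 4.12 (cv2) and the standard library are available. Lean on these libraries where they do the work, as an engineer would, in place of code of your own. Each camera call takes 0.05 s, during which the arm holds its last target.

## Working session

There is one attempt and no reset: what is moved stays moved. The work goes in short steps, Python scripts to look and compute and a tool call to move; the robot and the scene stay as the last step left them, time stands still between calls to the robot, and variables do not carry over. Pictures are saved under pics/ and viewed, and the job is handed in when it is done.

Besides the shell and the picture viewer there is one more tool, called by a JSON object that holds its "method" and its "body". servo_tool: Moves the arm, as the interface text tells. Shifts and turns lie within -1 to 1; 1 stands for 5 cm of shift or pi/2 rad of turn. Its arguments: {"type":"object","properties":{"increments":{"type":"array","items":{"type":"array","items":{"type":"number"}}}},"required":["increments"]}

```bash
mkdir -p pics
python3 - <<'E'
from workcell import arm, optics
import cv2
for n in("scene","top"):
    im=optics.read_camera(n); cv2.imwrite(f"pics/{n}0.png",im[:,:,::-1]); print(n,optics.get_calibration(n))
s=arm.observe();print(s,arm.pinch_z)
E
```

```text
scene {'fov_y': 53.3063280822516, 'cx': 278.8808228819992, 'cy': 213.48049331590246, 'eye': array([0.08983363, 0.70890606, 0.63082614]), 'attitude': array([[-0.65013914,  0.52126558, -0.55281216],
       [-0.75972172, -0.43455749,  0.48371758],
       [ 0.01191666,  0.73446714,  0.67853962]])}
top {'fov_y': 50.728822546389345, 'cx': 288.946766680059, 'cy': 208.71046386823303, 'eye': array([0.4067338 , 0.31207608, 0.91719555]), 'attitude': array([[-0.02675202,  0.98831807, -0.15003908],
       [-0.99937856, -0.02988828, -0.01868666],
       [-0.02295278,  0.14944593,  0.98850346]])}
{'time_s': 0.1, 'joints': array([-1.44441341e+00,  3.13388844e-01,  1.49831180e+00,  1.49412281e-06,
        1.33098392e+00, -2.23433302e-01]), 'qvel': array([-0.0013639 , -0.00075877, -0.00230968,  0.00132783, -0.00046942,
        0.00053128]), 'tau': array([ 2.02206385e-03, -4.02812576e+01, -2.52646780e+01,  6.95422897e-02,
        3.42588988e-02, -6.61645049e-05]), 'ee_pos': array([ 0.17987744, -0.493011  ,  0.23823952]), 'tcp_rot': array([[ 9.39435854e-01,  3.42724755e-01, -1.36191704e-04],
       [ 3.42724696e-01, -9.39435261e-01,  1.08338260e-03],
       [ 2.43358749e-04, -1.06444472e-03, -9.99999404e-01]]), 'force': array([ 0.72301527, -0.17786921, -0.29423278]), 'moment': array([-0.03179356,  0.02014446,  0.00602457]), 'width': 0.0883940167180309} 0.0187
```

View pics/scene0.png

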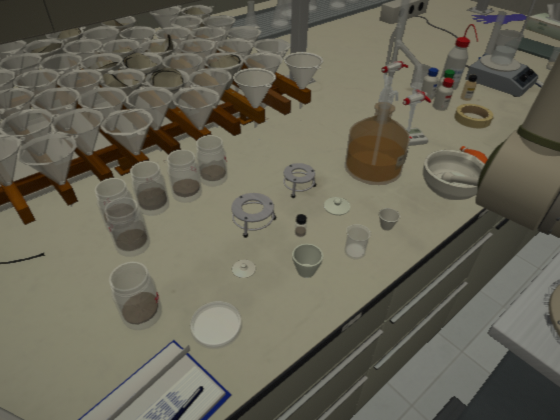

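View pics/top0.png

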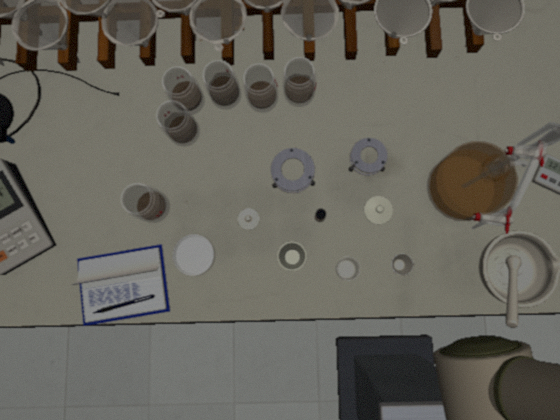

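The pictures show, in top view: large stand (293,170), small stand (368,155), small lid (249,218), large lid (378,209), large crucible (292,256), small crucible (402,264), beaker (346,268), vial (320,214) and dish (194,255). Next I fit silhouettes in both cameras.

```bash
cat > h.py <<'E'
from workcell import arm, optics
import numpy as np, cv2
from scipy.optimize import least_squares
# profiles (radius,height)
P=dict(crucible_small=[(.013,0),(.022,.036)],crucible_large=[(.017,0),(.028,.036),(.029,.048)],
 lid_small=[(.023,0),(.023,.005),(.006,.007),(.006,.012)],lid_large=[(.030,0),(.030,.004),(.0085,.015),(.0085,.018),(.005,.0215)],
 stand_small=[(.037,.040),(.037,.045)],stand_large=[(.045,.040),(.045,.045)],
 beaker=[(.024,0),(.024,.058)],vial=[(.012,0),(.012,.048)],dish=[(.044,0),(.044,.016)])
def proj(cam,p):
    c=optics.get_calibration(cam); f=210/np.tan(np.radians(c['fov_y'])/2)
    q=(np.asarray(p)-c['eye'])@c['attitude']
    return np.stack([c['cx']+f*q[:,0]/-q[:,2], c['cy']+f*q[:,1]/q[:,2]],1)
def ray(cam,u,v,z):
    c=optics.get_calibration(cam); f=210/np.tan(np.radians(c['fov_y'])/2)
    d=c['attitude']@np.array([(u-c['cx'])/f,-(v-c['cy'])/f,-1]); return c['eye']+d*(z-c['eye'][2])/d[2]
t=np.linspace(0,2*np.pi,72,endpoint=False)
def pts(n,x,y,z=0): return np.concatenate([np.stack([x+r*np.cos(t),y+r*np.sin(t),0*t+h+z],1) for r,h in P[n]])
def box(uv): return np.r_[uv.min(0),uv.max(0)]
def fit(cam,b,n,z=0,g=None):
    b=np.asarray(b,float)
    g=ray(cam,(b[0]+b[2])/2,(b[1]+b[3])/2,z+.03)[:2] if g is None else g
    r=least_squares(lambda v:box(proj(cam,pts(n,*v,z)))-b,g,x_scale=.01)
    return r.x,r.fun
def maskbox(m):
    m=m.astype(np.uint8); k,l,s,_=cv2.connectedComponentsWithStats(m)
    i=1+np.argmax(s[1:,4]); return np.array([s[i,0]-.0,s[i,1],s[i,0]+s[i,2],s[i,1]+s[i,3]])-.5*0, l==i
E
python3 - <<'E'
from h import *
for cam in("top","scene"):
    im=optics.read_camera(cam)
    for n in P:
        for d in optics.regions_of(cam,n)[:2]:
            if d['score']<.3: continue
            b,m=maskbox(d['mask']); x,r=fit(cam,b,n); print(cam,n,round(d['score'],2),b,d['box'],x.round(4),r.round(1))
E
```

```text
top crucible_small 0.73 [391. 253. 413. 275.] [394.8, 253.9, 409.3, 274.1] [0.4241 0.1097] [-0.3 -0.3  0.3  0.3]
top crucible_large 0.95 [277. 241. 306. 271.] [277.8, 241.3, 305.5, 274.5] [0.4453 0.326 ] [-0.3  0.1  0.3 -0.1]
top lid_small 0.56 [238. 208. 259. 229.] [236.7, 211.5, 256.0, 230.1] [0.5275 0.4142] [-0.6 -0.6  0.6  0.6]
top lid_large 0.84 [363. 195. 392. 225.] [363.8, 196.6, 391.9, 225.4] [0.5374 0.1454] [-0.2  0.6  0.2 -0.6]
top lid_large 0.37 [335. 257. 359. 280.] [334.5, 256.5, 357.4, 278.6] [0.4188 0.2143] [-2.8 -3.4  2.8  3.3]
top stand_small 0.66 [348. 137. 387. 175.] [347.8, 136.2, 386.3, 176.6] [0.6427 0.1668] [ 1.   1.  -1.  -0.9]
top stand_large 0.86 [270. 148. 316. 194.] [266.7, 147.3, 315.5, 196.9] [0.6166 0.3183] [ 0.7  1.  -0.7 -1. ]
top beaker 0.91 [335. 256. 360. 281.] [335.5, 256.2, 357.7, 280.4] [0.4179 0.2171] [-1.3 -0.1  1.2  0.1]
top beaker 0.44 [364. 195. 392. 223.] [363.8, 196.0, 391.3, 223.9] [0.5348 0.1502] [-0.5  0.1  0.4 -0.1]
top vial 0.65 [314. 209. 326. 221.] [310.9, 206.1, 323.3, 218.4] [0.5271 0.2666] [-0.5 -1.4  0.4  1.5]
top dish 0.75 [17
[... 271 characters left out ...]
277.1] [0.4449 0.3248] [ 0.4 -1.  -0.4  0.9]
scene lid_small 0.85 [231. 259. 255. 278.] [230.2, 260.0, 255.3, 279.5] [0.5274 0.4159] [ 0.  -0.6 -0.   0.5]
scene lid_large 0.87 [324. 197. 350. 215.] [319.2, 197.8, 352.4, 218.5] [0.5375 0.1428] [-0.4 -0.5  0.4  0.4]
scene stand_small 0.94 [283. 162. 316. 197.] [284.1, 163.4, 314.4, 197.2] [0.6255 0.1797] [ 0.2  6.9 -0.2 -6.2]
scene stand_large 0.74 [230. 193. 276. 237.] [232.0, 192.4, 276.7, 237.5] [0.5998 0.3333] [ 1.1  6.8 -1.1 -5.7]
scene beaker 0.88 [343. 224. 372. 260.] [341.3, 221.5, 371.2, 259.7] [0.4177 0.215 ] [ 0.2 -0.9 -0.2  0.9]
scene vial 0.68 [295. 215. 306. 237.] [297.4, 211.6, 303.6, 235.9] [0.5265 0.2671] [-0.8 -1.4  0.8  1.3]
```

Run:
```python
from h import *
T=cv2.imread("pics/top0.png");S=cv2.imread("pics/scene0.png")
def over(im,cam,xy,ri,ro,x0,y0):
    c=im[y0:y0+70,x0:x0+95]; c=cv2.resize(c,None,fx=4,fy=4,interpolation=cv2.INTER_CUBIC); return c
top=np.hstack([over(T,0,0,0,0,250,135),over(T,0,0,0,0,330,120)]); bot=np.hstack([over(S,0,0,0,0,210,180),over(S,0,0,0,0,255,150)])
cv2.imwrite("pics/z1.png",np.vstack([top,bot]))
# subpixel: fit model (annulus blurred) on grey by correlation
def fit_ring(im,cam,n,g):
    ri,ro={'stand_small':(.0175,.037),'stand_large':(.023,.045)}[n]
    gr=cv2.cvtColor(im,cv2.COLOR_BGR2GRAY).astype(float)
    sat=im.max(2).astype(float)-im.min(2)
    res=[]
    from scipy.optimize import minimize
    K=8
    uv=proj(cam,np.array([[*g,.045]]))[0].astype(int); x0,y0=uv-35
    crop=im[y0:y0+70,x0:x0+70].astype(float)
    tt=np.linspace(0,2*np.pi,120)
    def ren(v):
        M=np.zeros((70*K,70*K),np.float32)
        for r,val,zz in((ro,1,.045),(ri,0,.045)):
            q=proj(cam,np.stack([v[0]+r*np.cos(tt),v[1]+r*np.sin(tt),0*tt+zz],1))
            q=((q-[x0,y0])*K)
            cv2.fillPoly(M,[np.round(q).astype(np.int32)],val)
        return cv2.GaussianBlur(cv2.resize(M,(70,70),interpolation=cv2.INTER_AREA),(0,0),.7)
    f=crop[:,:,0]*1.0-crop[:,:,2]  # blueish ring vs yellowish bench
    W=cv2.dilate((ren(g)>.01).astype(np.uint8),np.ones((9,9)))>0
    def cost(v):
        m=ren(v); return -np.corrcoef(m[W],f[W])[0,1]
    r=minimize(cost,g,method='Nelder-Mead',options=dict(initial_simplex=[g,g+[.006,0],g+[0,.006]],xatol=1e-4))
    return r.x,r.fun
for n,g in(('stand_small',[.6415,.167]),('stand_large',[.614,.319])):
    for im,cam in((T,'top'),(S,'scene')): print(n,cam,*fit_ring(im,cam,n,np.array(g)))
```

```text
stand_small top [0.64314205 0.16365968] -0.9521715764956001
stand_small scene [0.64100937 0.16581512] -0.8662290815577279
stand_large top [0.61868985 0.31878844] -0.9677097503345067
stand_large scene [0.61696787 0.32076286] -0.8805746028938695
```

View pics/z1.png

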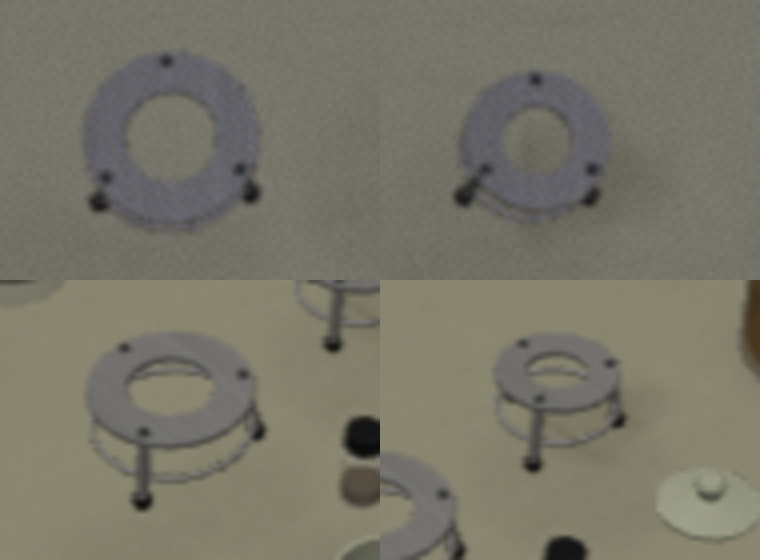

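{"method": "servo_tool", "body": {"increments": [[0.37,0.92,0,0,0,0.078,1],[0.37,0.92,0,0,0,0.078,1],[0.37,0.92,0,0,0,0.078,1],[0.37,0.92,0,0,0,0.078,1],[0.37,0.92,0,0,0,0.078,1],[0.37,0.92,0,0,0,0.078,1],[0.37,0.92,0,0,0,0.078,1],[0.37,0.92,0,0,0,0.078,1],[0.37,0.92,0,0,0,0.078,1],[0.37,0.92,0,0,0,0.078,1]]}}

```text
time_s: 2.35
ee_pos: [0.3673, -0.0207, 0.2393]
tcp_rot: [[-0.037, 0.999, 0.005], [0.999, 0.037, -0.002], [-0.002, 0.005, -1.0]]
force: [0.3, -1.4, 0.2]
width: 0.0879
```

{"method": "servo_tool", "body": {"increments": [[0.38,0.87,-0.5,0,0,-0.01,1],[0.38,0.87,-0.5,0,0,-0.01,1],[0.38,0.87,-0.5,0,0,0,1],[0,0,-0.8,0,0,0,1],[0,0,-0.5,0,0,0,1],[0,0,0,0,0,0,1]]}}

```text
time_s: 3.1
ee_pos: [0.4265, 0.1179, 0.0964]
tcp_rot: [[-0.013, 1.0, 0.01], [1.0, 0.013, -0.003], [-0.003, 0.01, -1.0]]
force: [0.2, -0.5, -0.7]
width: 0.0882
```

{"method": "servo_tool", "body": {"increments": [[-0.04,-0.18,-0.3,0.002,0.006,-0.004,1],[0,0,-0.3,0,0,0,1],[0,0,-0.3,0,0,0,1],[0,0,-0.2,0,0,0,1],[0,0,0,0,0,0,1]]}}

```text
time_s: 3.72
ee_pos: [0.4264, 0.106, 0.0417]
tcp_rot: [[-0.003, 1.0, 0.006], [1.0, 0.003, 0.0], [0.0, 0.006, -1.0]]
force: [-0.5, 0.7, -1.0]
width: 0.0882
```

```bash
cat > look.py <<'E'
from h import *
import sys
def look(tag,cams,c,z=.03,s=5,w=60):
    out=[]
    for cam in cams:
        im=optics.read_camera(cam)[:,:,::-1].copy()
        u,v=proj(cam,np.array([[c[0],c[1],z]]))[0].astype(int)
        x0=max(0,u-w//2);y0=max(0,v-w//2)
        out.append(cv2.resize(im[y0:y0+w,x0:x0+w],(380,380),interpolation=cv2.INTER_CUBIC)); print(cam,x0,y0,380/w)
    cv2.imwrite(f"pics/{tag}.png",np.hstack(out))
s=arm.observe();print(s['time_s'],s['ee_pos'].round(4),s['force'].round(2),s['tcp_rot'].round(3).tolist())
if __name__=="__main__": look(sys.argv[1],("top","scene"),(float(sys.argv[2]),float(sys.argv[3])),float(sys.argv[4]),w=int(sys.argv[5]))
E
python3 look.py a1 .424 .109 .03 100
```

```text
3.725 [0.4264 0.106  0.0417] [-0.46  0.74 -1.03] [[-0.003, 1.0, 0.006], [1.0, 0.003, 0.0], [0.0, 0.006, -1.0]]
top 351 214 3.8
scene 338 166 3.8
```

View pics/a1.png

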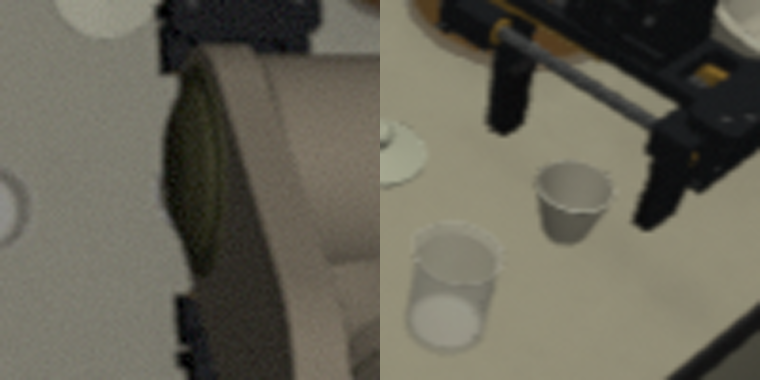

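The scene view shows the crucible (crop 573,200) between the open fingers, with the beaker clear. I'll go down 18 mm and close.

{"method": "servo_tool", "body": {"increments": [[-0.04,0.06,-0.18,0,0.004,0,1],[0,0,-0.18,0,0,0,1],[0,0,0,0,0,0,1]]}}

```text
time_s: 4.2
ee_pos: [0.4249, 0.1095, 0.0237]
tcp_rot: [[-0.004, 1.0, 0.002], [1.0, 0.004, 0.0], [0.0, 0.002, -1.0]]
force: [1.0, 0.2, 0.6]
width: 0.0886
```

{"method": "servo_tool", "body": {"increments": [[0,0,0,0,0,0,0.2],[0,0,0,0,0,0,0.1],[0,0,0,0,0,0,-1],[0,0,0,0,0,0,-1],[0,0,0,0,0,0,-1],[0,0,0,0,0,0,-1]]}}

```text
time_s: 4.95
ee_pos: [0.4252, 0.1095, 0.0241]
tcp_rot: [[-0.004, 1.0, 0.002], [1.0, 0.004, 0.0], [0.0, 0.002, -1.0]]
force: [-1.1, -0.2, -0.8]
width: 0.0405
```

{"method": "servo_tool", "body": {"increments": [[0,0,0,0,0,0,-1],[0,0,0.1,0,0,0,-1],[0,0,0.2,0,0,0,-1],[0,0,0.2,0,0,0,-1],[0,0,0,0,0,0,-1]]}}

```text
time_s: 5.58
ee_pos: [0.4254, 0.1095, 0.0513]
tcp_rot: [[-0.004, 1.0, 0.003], [1.0, 0.004, 0.0], [0.0, 0.003, -1.0]]
force: [-0.3, -0.1, -0.8]
width: 0.0405
```

```bash
python3 look.py a2 .424 .109 .05 70
```

```text
5.575 [0.4254 0.1095 0.0513] [-0.33 -0.12 -0.78] [[-0.004, 1.0, 0.003], [1.0, 0.004, 0.0], [0.0, 0.003, -1.0]]
top 369 228 5.428571428571429
scene 355 174 5.428571428571429
```

View pics/a2.png

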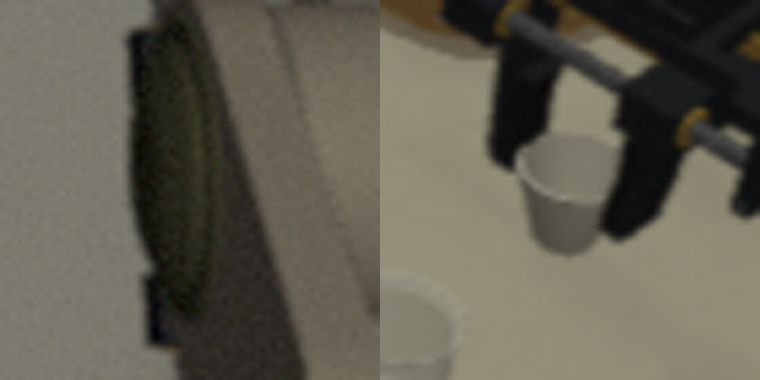

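Run:
```python
from h import *
im=optics.read_camera("scene")
for d in optics.regions_of("scene","crucible_small")[:2]:
    b,m=maskbox(d['mask']); print(d['score'],b,d['box'])
    for z in(.02,.0275,.035): print(z,*fit("scene",b,"crucible_small",z))
print(box(proj("scene",pts("crucible_small",.4254,.1095,.0275))))
uv=proj("scene",pts("crucible_small",.4254,.1095,.0275))
im=im[:,:,::-1].copy(); im=cv2.resize(im[170:250,350:430],None,fx=7,fy=7,interpolation=cv2.INTER_CUBIC)
for p in uv: cv2.circle(im,tuple(int(a) for a in (p-[350,170]+.5)*7),1,(0,0,255),-1)
cv2.imwrite("pics/a3.png",im)
```

```text
0.85 [380. 199. 399. 221.] [378.6, 199.2, 397.1, 221.7]
0.02 [0.43062958 0.10545843] [-1.25096612 -0.91348367  1.24386329  0.78772219]
0.0275 [0.42633147 0.11314924] [-1.39141982 -1.07480193  1.38347252  0.92948054]
0.035 [0.42203387 0.12083949] [-1.53558477 -1.24053303  1.52675044  1.07466163]
[380.10199078 197.4222194  401.85614357 221.39147985]
```

View pics/a3.png

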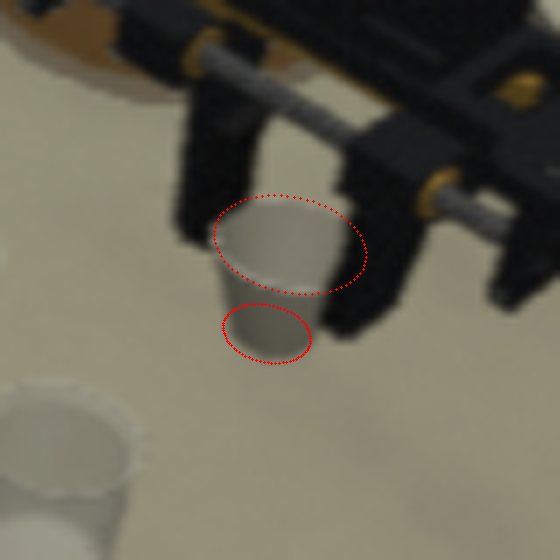

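{"method": "servo_tool", "body": {"increments": [[0,0,0.6,0,0,0,-1],[0.3,0.08,0.6,0,0,0,-1],[0.6,0.15,0.2,0,0,0,-1],[0.8,0.2,0,0,0,0,-1],[0.8,0.2,0,0,0,0,-1],[0.8,0.2,0,0,0,0,-1],[0.6,0.15,0,0,0,0,-1],[0.3,0.08,0,0,0,0,-1],[0,0,0,0,0,0,-1]]}}

```text
time_s: 6.9
ee_pos: [0.6388, 0.1641, 0.1179]
tcp_rot: [[-0.003, 1.0, -0.007], [1.0, 0.003, -0.0], [-0.0, -0.007, -1.0]]
force: [-0.4, 0.6, -0.2]
width: 0.0406
```

{"method": "servo_tool", "body": {"increments": [[0.06,0.01,-0.3,0,-0.004,0,-1],[0,0,-0.3,0,0,0,-1],[0,0,-0.2,0,0,0,-1],[0,0,0,0,0,0,-1]]}}

```text
time_s: 7.4
ee_pos: [0.6396, 0.1642, 0.0737]
tcp_rot: [[-0.003, 1.0, -0.004], [1.0, 0.003, -0.0], [-0.0, -0.004, -1.0]]
force: [0.5, 0.2, -1.0]
width: 0.0405
```

```bash
cat > ov.py <<'E'
# ov.py tag cx cy z w  then list of "r,z,x,y" circles drawn
from h import *
import sys
def run(tag,c,w,circ):
    s=arm.observe();print(s['time_s'],s['ee_pos'].round(4))
    out=[]
    for cam in("top","scene"):
        im=optics.read_camera(cam)[:,:,::-1].copy()
        u,v=proj(cam,np.array([c]))[0].astype(int); x0,y0=max(0,u-w//2),max(0,v-w//2); k=380/w
        im=cv2.resize(im[y0:y0+w,x0:x0+w],(380,380),interpolation=cv2.INTER_CUBIC)
        raw=im.copy()
        for i,(r,z,x,y) in enumerate(circ):
            for p in proj(cam,np.stack([x+r*np.cos(t),y+r*np.sin(t),0*t+z],1)): cv2.circle(im,tuple(int(a) for a in (p-[x0,y0]+.5)*k),1,[(0,0,255),(0,255,0),(255,0,0)][i%3],-1)
        out+=[im]
    cv2.imwrite(f"pics/{tag}.png",np.hstack(out))
E
python3 - <<'E'
from ov import run
e=run("b1",(.642,.165,.05),90,[(.022,.078-.024+.036,.6415,.1647),(.0175,.045,.642,.1647),(.037,.045,.642,.1647),(.013,.054,.6415,.1647)])
E
```

```text
7.4 [0.6396 0.1642 0.0737]
```

View pics/b1.png

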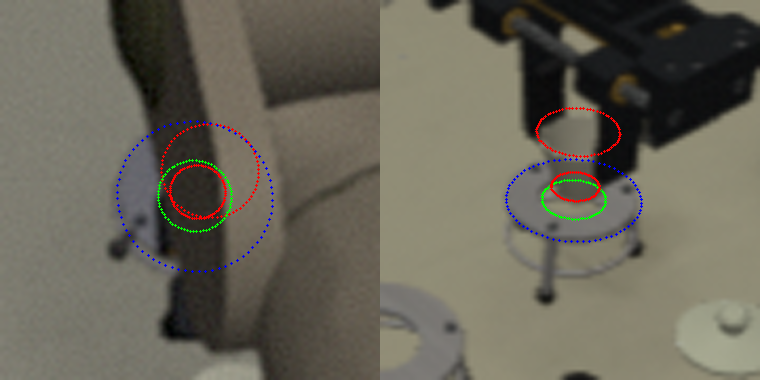

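{"method": "servo_tool", "body": {"increments": [[0.05,0.02,0,0,-0.003,0,-1],[0.01,0,-0.1,0,0,0,-1],[0,0,-0.1,0,0,0,-1],[0,0,-0.1,0,0,0,-1],[0,0,0,0,0,0,-1]]}}

```text
time_s: 8.12
ee_pos: [0.6439, 0.1654, 0.0599]
tcp_rot: [[-0.003, 1.0, 0.004], [1.0, 0.003, -0.0], [-0.0, 0.004, -1.0]]
force: [-0.3, -0.0, -1.4]
width: 0.0405
```

{"method": "servo_tool", "body": {"increments": [[-0.03,0,-0.05,0,0.002,0,-1],[0,0,-0.06,0,0,0,-1],[0,0,0,0,0,0,-1]]}}

```text
time_s: 8.5
ee_pos: [0.6432, 0.1651, 0.0548]
tcp_rot: [[-0.003, 1.0, 0.004], [1.0, 0.003, -0.0], [-0.0, 0.004, -1.0]]
force: [1.4, -1.0, -0.7]
width: 0.0407
```

Run:
```python
from ov import run
e=run("b2",(.642,.165,.05),70,[])
```

```text
8.5 [0.6432 0.1651 0.0548]
```

View pics/b2.png

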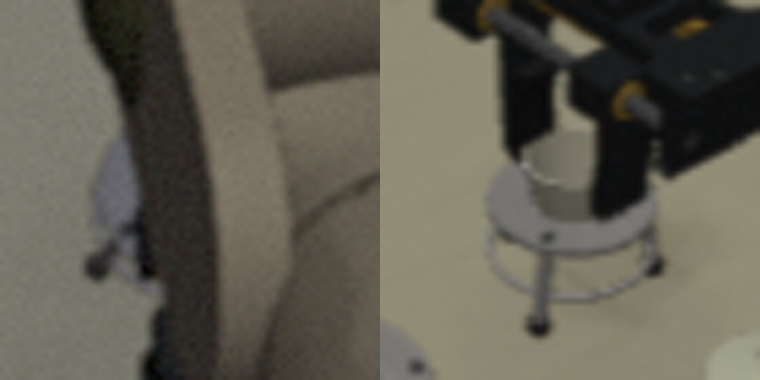

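{"method": "servo_tool", "body": {"increments": [[-0.02,0,-0.04,0,0.002,0,-1],[0,0,-0.03,0,0,0,-1],[0,0,0,0,0,0,-1]]}}

```text
time_s: 8.98
ee_pos: [0.6435, 0.1649, 0.0526]
tcp_rot: [[-0.003, 1.0, 0.005], [1.0, 0.003, -0.0], [-0.0, 0.005, -1.0]]
force: [2.5, -0.1, 0.7]
width: 0.0405
```

{"method": "servo_tool", "body": {"increments": [[-0.05,0,-0.06,0,0.006,0,-1],[0,0,-0.02,0,0,0,-1],[0,0,0,0,0,0,-1]]}}

```text
time_s: 9.35
ee_pos: [0.6438, 0.1645, 0.0511]
tcp_rot: [[-0.003, 1.0, 0.004], [1.0, 0.003, -0.0], [-0.0, 0.004, -1.0]]
force: [2.9, -0.5, 1.3]
width: 0.0405
```

{"method": "servo_tool", "body": {"increments": [[0.02,0,-0.04,0,0,0,-1],[0,0,-0.04,0,0,0,-1],[0,0,0,0,0,0,-1]]}}

```text
time_s: 9.72
ee_pos: [0.6446, 0.1641, 0.0472]
tcp_rot: [[-0.003, 1.0, 0.003], [1.0, 0.003, -0.001], [-0.001, 0.003, -1.0]]
force: [0.7, -1.5, 4.7]
width: 0.0408
```

{"method": "servo_tool", "body": {"increments": [[0,-0.01,0.02,0,0,0,-1],[0,0,0,0,0,0,0.1],[0,0,0,0,0,0,0.3],[0,0,0,0,0,0,0.3],[0,0,0.1,0,0,0,0.4],[0,0,0.4,0,0,0,0.6],[0,0,0.6,0,0,0,1],[0,0,0.6,0,0,0,1]]}}

```text
time_s: 10.72
ee_pos: [0.6414, 0.1644, 0.1345]
tcp_rot: [[-0.003, 1.0, -0.007], [1.0, 0.003, -0.001], [-0.001, -0.007, -1.0]]
force: [-0.1, 0.3, 0.1]
width: 0.0873
```

Run:
```python
from ov import run
e=run("b3",(.644,.164,.05),70,[(.022,.0605,.6443,.1637)])
```

```text
10.725 [0.6414 0.1644 0.1345]
```

View pics/b3.png

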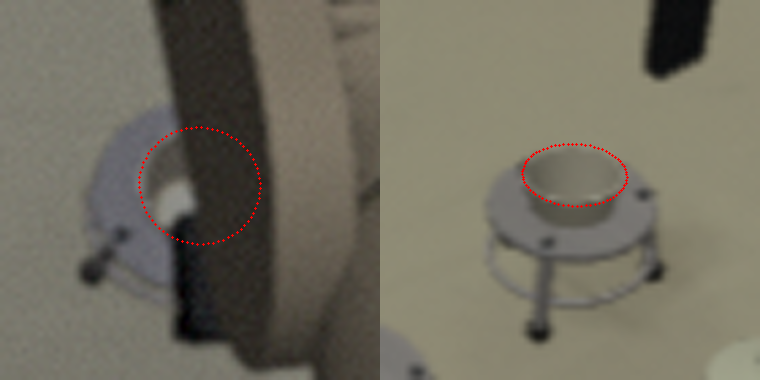

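The small crucible sits level in its ring (scene crop 575,180). Next is the large crucible.

{"method": "servo_tool", "body": {"increments": [[-0.4,0.33,0,0,-0.003,0,1],[-0.8,0.66,0,0,0,0,1],[-0.8,0.66,0,0,0,0,1],[-0.8,0.66,0,0,0,0,1],[-0.7,0.6,0,0,0,0,1],[-0.3,0.25,-0.3,0,0,0,1],[0,0,-0.5,0,0,0,1],[0,0,-0.2,0,0,0,1],[0,0,0,0,0,0,1]]}}

```text
time_s: 11.95
ee_pos: [0.4451, 0.3259, 0.0863]
tcp_rot: [[-0.003, 1.0, 0.006], [1.0, 0.003, 0.0], [0.0, 0.006, -1.0]]
force: [0.4, -0.5, -0.4]
width: 0.0878
```

{"method": "servo_tool", "body": {"increments": [[0,0,-0.4,0,0.003,0,1],[0,0,-0.4,0,0,0,1],[0,0,-0.3,0,0,0,1],[0,0,-0.1,0,0,0,1],[0,0,0,0,0,0,1]]}}

```text
time_s: 12.58
ee_pos: [0.4464, 0.3253, 0.0235]
tcp_rot: [[-0.001, 1.0, 0.002], [1.0, 0.001, 0.001], [0.001, 0.002, -1.0]]
force: [-0.2, 0.2, 0.2]
width: 0.0881
```

Run:
```python
from ov import run
e=run("c1",(.445,.326,.04),90,[])
```

```text
12.575 [0.4464 0.3253 0.0235]
```

View pics/c1.png

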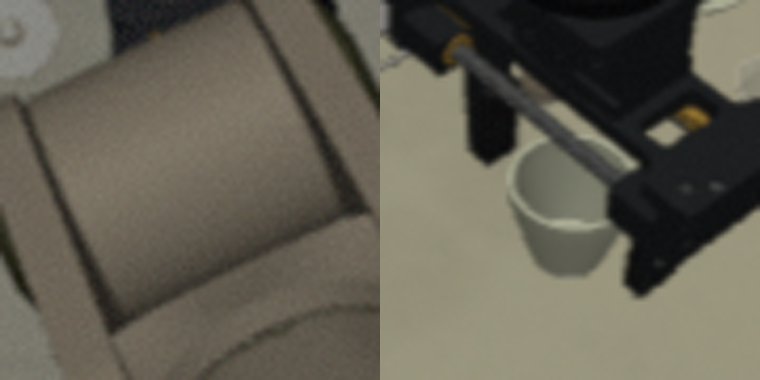

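{"method": "servo_tool", "body": {"increments": [[-0.02,0,0.04,0,0,0,0.5],[0,0,0,0,0,0,0.35],[0,0,0,0,0,0,-1],[0,0,0,0,0,0,-1],[0,0,0,0,0,0,-1],[0,0,0,0,0,0,-1],[0,0,0.1,0,0,0,-1],[0,0,0.2,0,0,0,-1],[0,0,0.2,0,0,0,-1],[0,0,0,0,0,0,-1]]}}

```text
time_s: 13.92
ee_pos: [0.4463, 0.3259, 0.0547]
tcp_rot: [[-0.001, 1.0, 0.006], [1.0, 0.001, 0.003], [0.003, 0.006, -1.0]]
force: [-0.1, -0.0, -0.3]
width: 0.0554
```

Run:
```python
from ov import *
s=arm.observe();x,y,z=s['ee_pos'];z-=.0255
e=run("c2",(.445,.326,.06),90,[(.029,z+.048,x,y),(.017,z,x,y)])
```

```text
13.925 [0.4463 0.3259 0.0547]
```

View pics/c2.png

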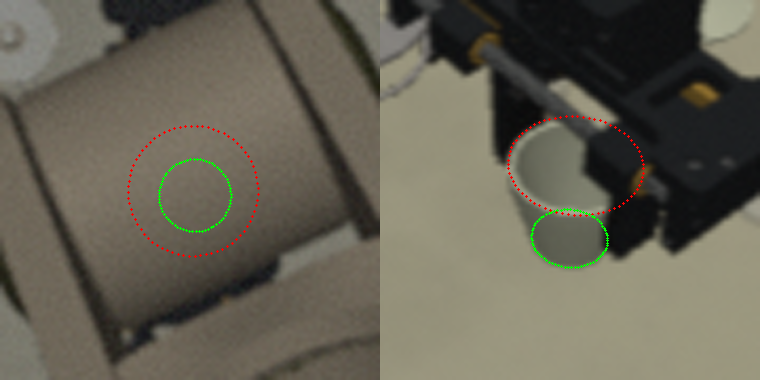

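{"method": "servo_tool", "body": {"increments": [[0,0,0.6,0,0,0,-1],[0.3,0,0.6,0,0.002,0,-1],[0.7,-0.03,0.1,0,0,0,-1],[0.8,-0.04,0,0,0,0,-1],[0.8,-0.04,0,0,0,0,-1],[0.6,-0.03,0,0,0,0,-1],[0.25,0,0,0,0,0,-1],[0,0,0,0,0,0,-1]]}}

```text
time_s: 15.02
ee_pos: [0.6215, 0.3173, 0.1171]
tcp_rot: [[-0.001, 1.0, -0.005], [1.0, 0.001, -0.0], [-0.0, -0.005, -1.0]]
force: [-0.2, 0.6, -1.1]
width: 0.0553
```

{"method": "servo_tool", "body": {"increments": [[-0.02,0.02,-0.3,0,-0.002,0,-1],[0,0,-0.3,0,0,0,-1],[0,0,-0.2,0,0,0,-1],[0,0,0,0,0,0,-1]]}}

```text
time_s: 15.52
ee_pos: [0.6179, 0.3187, 0.0729]
tcp_rot: [[-0.003, 1.0, -0.005], [1.0, 0.003, -0.001], [-0.001, -0.005, -1.0]]
force: [0.1, 0.4, -1.0]
width: 0.0556
```

Run:
```python
from ov import *
s=arm.observe();x,y,z=s['ee_pos'];z-=.0255;print(s['tcp_rot'][:,2])
e=run("c3",(.62,.319,.05),90,[(.029,z+.048,x,y),(.017,z,x,y),(.023,.045,.6205,.319)])
```

```text
[-0.00533377 -0.00141352 -0.99998478]
15.525 [0.6179 0.3187 0.0729]
```

View pics/c3.png

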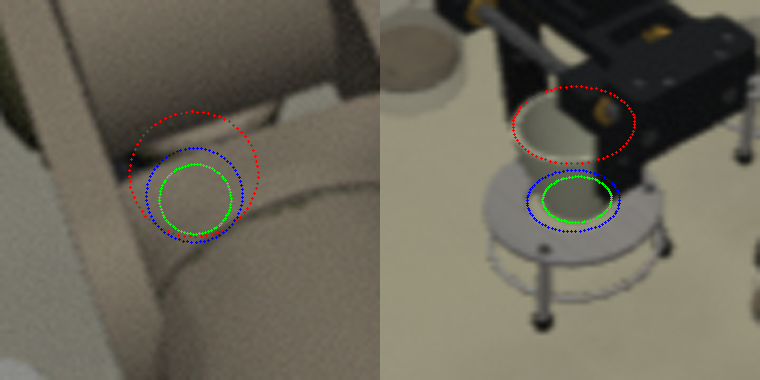

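{"method": "servo_tool", "body": {"increments": [[0.05,0,-0.1,0,-0.002,0,-1],[0,0,-0.1,0,0,0,-1],[0,0,-0.1,0,0,0,-1],[0,0,0,0,0,0,-1]]}}

```text
time_s: 16.12
ee_pos: [0.6217, 0.3189, 0.0591]
tcp_rot: [[-0.002, 1.0, 0.002], [1.0, 0.002, -0.0], [-0.0, 0.002, -1.0]]
force: [0.8, -0.4, -0.8]
width: 0.0554
```

{"method": "servo_tool", "body": {"increments": [[-0.01,0,-0.06,0,0,0,-1],[0,0,-0.05,0,0,0,-1],[0,0,0,0,0,0,-1]]}}

```text
time_s: 16.5
ee_pos: [0.6211, 0.3192, 0.0537]
tcp_rot: [[-0.003, 1.0, 0.002], [1.0, 0.003, 0.0], [0.0, 0.002, -1.0]]
force: [-0.8, 0.3, 0.4]
width: 0.0554
```

{"method": "servo_tool", "body": {"increments": [[0,0,-0.04,0,0,0,-1],[0,0,-0.03,0,0,0,-1],[0,0,0,0,0,0,-1]]}}

```text
time_s: 16.88
ee_pos: [0.621, 0.3195, 0.0529]
tcp_rot: [[-0.003, 1.0, 0.003], [1.0, 0.003, 0.0], [0.0, 0.003, -1.0]]
force: [-0.9, -0.0, 0.1]
width: 0.0552
```

{"method": "servo_tool", "body": {"increments": [[-0.01,0,-0.06,0,0,0,-1],[0,0,-0.02,0,0,0,-1],[0,0,0,0,0,0,-1]]}}

```text
time_s: 17.25
ee_pos: [0.6208, 0.3195, 0.0522]
tcp_rot: [[-0.003, 1.0, 0.004], [1.0, 0.003, 0.0], [0.0, 0.004, -1.0]]
force: [-1.5, -0.0, 0.2]
width: 0.0555
```

{"method": "servo_tool", "body": {"increments": [[-0.02,0,-0.06,0,0,0,-1],[0,0,-0.06,0,0,0,-1]]}}

```text
time_s: 17.5
ee_pos: [0.6209, 0.3197, 0.0514]
tcp_rot: [[-0.004, 1.0, 0.009], [1.0, 0.004, 0.001], [0.001, 0.009, -1.0]]
force: [-16.2, -4.9, 24.7]
width: 0.0555
```

{"method": "servo_tool", "body": {"increments": [[-0.03,-0.01,0.01,0,0.005,0,-1],[0,0,0,0,0,0,-1]]}}

```text
time_s: 17.75
ee_pos: [0.6202, 0.3194, 0.0525]
tcp_rot: [[-0.003, 1.0, 0.004], [1.0, 0.003, 0.002], [0.002, 0.004, -1.0]]
force: [-1.3, -0.2, 2.7]
width: 0.0558
```

Run:
```python
from ov import *
s=arm.observe();x,y,z=s['ee_pos'];z-=.0255;print(s['tcp_rot'][:,2],s['force'])
e=run("c4",(.62,.319,.05),70,[])
```

```text
[ 0.00350287  0.00198067 -0.9999919 ] [-1.29445526 -0.16506133  2.71176786]
17.75 [0.6202 0.3194 0.0525]
```

View pics/c4.png

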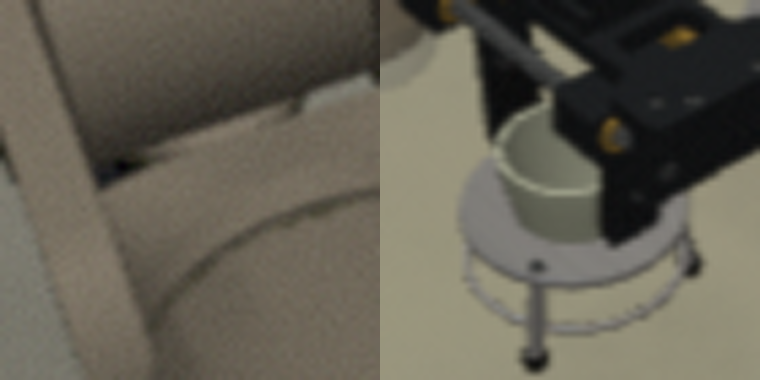

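{"method": "servo_tool", "body": {"increments": [[-0.04,0,-0.03,0,0.003,0,-1],[0,0,-0.03,0,0,0,-1],[0,0,0,0,0,0,-1]]}}

```text
time_s: 18.23
ee_pos: [0.6203, 0.3196, 0.0519]
tcp_rot: [[-0.004, 1.0, 0.005], [1.0, 0.003, 0.003], [0.003, 0.005, -1.0]]
force: [-1.9, -0.8, 2.5]
width: 0.056
```

Close to seated, within about 1 mm. Releasing gently.

{"method": "servo_tool", "body": {"increments": [[0,0,0,0,0,0,0.35],[0,0,0,0,0,0,0.5],[0,0,0,0,0,0,0.6],[0,0,0.05,0,0,0,0.6],[0,0,0.3,0,0,0,0.8],[0,0,0.6,0,0,0,1],[0,0,0.7,0,0,0,1],[-0.5,0,0.2,0,0,0,1],[-0.6,0.5,0,0,0,0,1]]}}

```text
time_s: 19.35
ee_pos: [0.5654, 0.3431, 0.15]
tcp_rot: [[-0.0, 1.0, 0.007], [1.0, 0.0, 0.003], [0.003, 0.007, -1.0]]
force: [0.6, 1.2, -0.0]
width: 0.0881
```

Run:
```python
from ov import *
e=run("c5",(.62,.319,.05),70,[(.029,.0735,.620,.319)])
```

```text
19.35 [0.5654 0.3431 0.15  ]
```

View pics/c5.png

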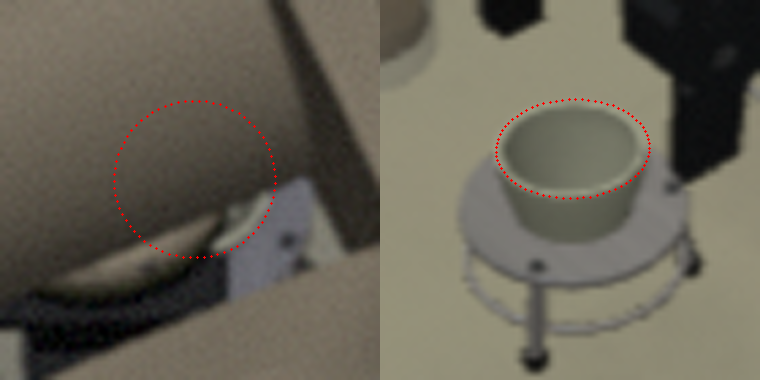

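Run:
```python
from h import *
im=optics.read_camera("scene")
for n,z in(("crucible_small",.0245),("crucible_large",.0255)):
    for d in optics.regions_of("scene",n)[:2]:
        b,m=maskbox(d['mask']); 
        # use only left,top,right  of rim
        P['rim']=[P[n][-1]]
        q=least_squares(lambda v:(box(proj("scene",pts("rim",*v,z)))-b)[:3],ray("scene",*(b[:2]+b[2:])/2,z),x_scale=.01) if 0 else least_squares(lambda v:(box(proj("scene",pts("rim",v[0],v[1],z)))-b)[:3],[.63,.25],x_scale=.01)
        print(n,d['score'],b,q.x,q.fun)
```

```text
crucible_small 0.62 [300. 165. 309. 177.] [0.62638301 0.16450495] [-5.22170177 -0.30637509  5.22250021]
crucible_large 0.72 [238. 188. 266. 214.] [0.61702035 0.32144418] [-0.18074742 -0.0145828   0.18155711]
```

{"method": "servo_tool", "body": {"increments": [[-0.3,0.6,-0.3,0,0.002,0,0],[-0.3,0.6,-0.5,0,0,0,-0.1],[-0.13,0.22,-0.4,0,0,0,-0.1],[0,0,-0.4,0,0,0,-0.1],[0,0,-0.3,0,0,0,-0.1],[0,0,0,0,0,0,-0.1]]}}

```text
time_s: 20.35
ee_pos: [0.5333, 0.4116, 0.0498]
tcp_rot: [[0.004, 1.0, 0.004], [1.0, -0.004, 0.002], [0.002, 0.004, -1.0]]
force: [0.6, -0.4, 0.5]
width: 0.0393
```

Run:
```python
from ov import *
s=arm.observe();x,y,z=s['ee_pos'];print(s['tcp_rot'][:,2])
e=run("d1",(.528,.415,.02),90,[(.023,.005,.529,.4145)])
for d in optics.regions_of("scene","lid_small")[:2]:
    b,m=maskbox(d['mask']);print(b,*fit("scene",b,"lid_small"))
```

```text
[ 0.00382268  0.00165487 -0.99999132]
20.35 [0.5333 0.4116 0.0498]
[232. 260. 254. 278.] [0.52646223 0.41660718] [-0.9788776  -1.13279406  0.98728899  0.99139982]
```

View pics/d1.png

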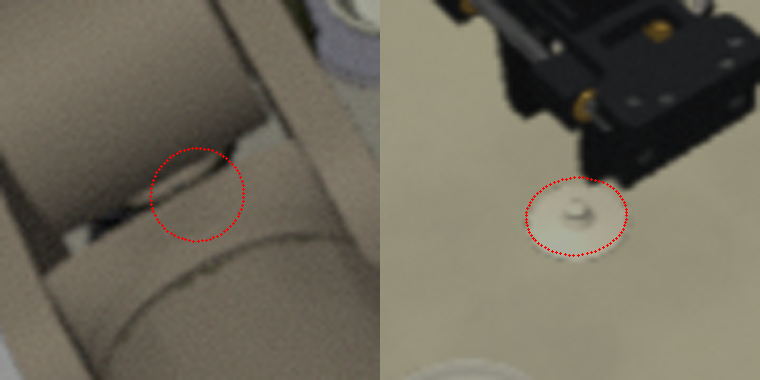

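{"method": "servo_tool", "body": {"increments": [[-0.1,0.07,-0.2,0,0.002,0,-0.1],[0,0,-0.2,0,0,0,-0.1],[0,0,-0.2,0,0,0,-0.1],[0,0,0,0,0,0,-0.1]]}}

```text
time_s: 21.0
ee_pos: [0.5288, 0.4161, 0.0206]
tcp_rot: [[0.004, 1.0, 0.005], [1.0, -0.004, 0.004], [0.004, 0.005, -1.0]]
force: [-0.0, -1.0, 0.6]
width: 0.0397
```

Run:
```python
from ov import *
s=arm.observe();x,y,z=s['ee_pos'];print(s['tcp_rot'].round(3).tolist())
e=run("d2",(.528,.415,.02),60,[])
```

```text
[[0.004, 1.0, 0.005], [1.0, -0.004, 0.004], [0.004, 0.005, -1.0]]
21.0 [0.5288 0.4161 0.0206]
```

View pics/d2.png

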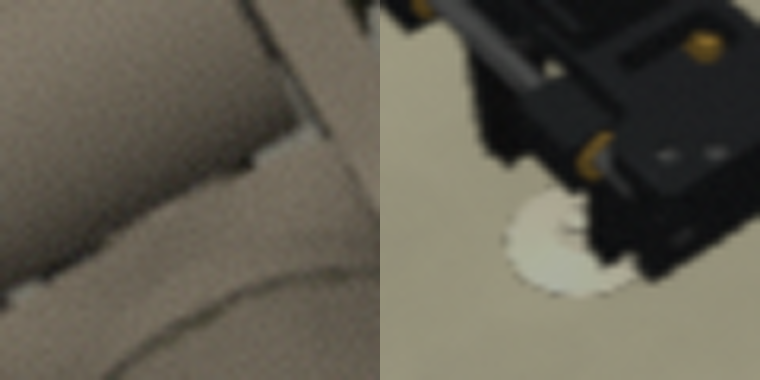

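{"method": "servo_tool", "body": {"increments": [[0,-0.02,-0.14,-0.003,0.004,0,-0.1],[0,0,-0.12,0,0,0,-0.1],[0,0,0,0,0,0,-0.1]]}}

```text
time_s: 21.48
ee_pos: [0.5296, 0.4153, 0.0083]
tcp_rot: [[0.004, 1.0, 0.0], [1.0, -0.004, 0.0], [0.0, 0.0, -1.0]]
force: [-0.3, 0.2, 0.1]
width: 0.0401
```

{"method": "servo_tool", "body": {"increments": [[-0.01,0,-0.03,0,0,0,-0.3],[0,0,0,0,0,0,-0.6],[0,0,0,0,0,0,-1],[0,0,0,0,0,0,-1],[0,0,0,0,0,0,-1],[0,0,0,0,0,0,-1]]}}

```text
time_s: 22.22
ee_pos: [0.5293, 0.4155, 0.0072]
tcp_rot: [[0.004, 1.0, 0.001], [1.0, -0.004, 0.0], [0.0, 0.001, -1.0]]
force: [-0.3, 0.3, 0.3]
width: 0.007
```

{"method": "servo_tool", "body": {"increments": [[0,0,0.06,0,0,0,-1],[0,0,0.2,0,0,0,-1],[0,0,0.4,0,0,0,-1],[0,0,0.4,0,0,0,-1],[0,0,0,0,0,0,-1]]}}

```text
time_s: 22.85
ee_pos: [0.5299, 0.4159, 0.0658]
tcp_rot: [[0.004, 1.0, 0.004], [1.0, -0.004, 0.002], [0.002, 0.004, -1.0]]
force: [0.2, 1.1, -0.1]
width: 0.0072
```

Run:
```python
from ov import *
s=arm.observe();x,y,z=s['ee_pos'];z-=.0072
e=run("d3",(.528,.415,.06),80,[(.023,z+.005,x,y),(.023,z,x,y)])
```

```text
22.85 [0.5299 0.4159 0.0658]
```

View pics/d3.png

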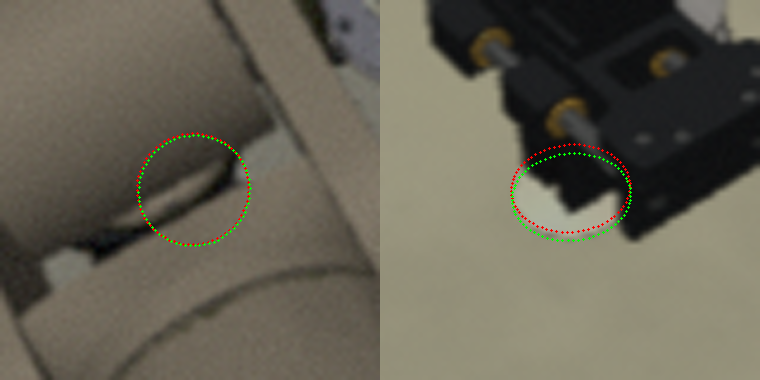

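{"method": "servo_tool", "body": {"increments": [[0,0,0.6,0,0,0,-1],[0,-0.2,0.6,0,0.001,0,-1],[0.2,-0.6,0.2,0,0,0,-1],[0.4,-0.8,0,0,0,0,-1],[0.4,-0.8,0,0,0,0,-1],[0.4,-0.8,0,0,0,0,-1],[0.4,-0.8,0,0,0,0,-1],[0.4,-0.7,0,0,0,0,-1],[0.1,-0.3,0,0,0,0,-1],[0,0,0,0,0,0,-1]]}}

```text
time_s: 24.2
ee_pos: [0.6425, 0.1573, 0.1272]
tcp_rot: [[0.002, 1.0, -0.015], [1.0, -0.002, -0.003], [-0.004, -0.015, -1.0]]
force: [0.3, 1.0, 0.4]
width: 0.0071
```

{"method": "servo_tool", "body": {"increments": [[0.04,0.14,-0.3,0.002,-0.006,0,-1],[0,0,-0.3,0,-0.001,0,-1],[0,0,-0.3,0,0,0,-1],[0,0,-0.05,0,0,0,-1],[0,0,0,0,0,0,-1]]}}

```text
time_s: 24.82
ee_pos: [0.6422, 0.169, 0.0749]
tcp_rot: [[-0.002, 1.0, -0.006], [1.0, 0.002, 0.0], [0.0, -0.006, -1.0]]
force: [0.7, 0.6, 0.2]
width: 0.0072
```

{"method": "servo_tool", "body": {"increments": [[0.05,-0.095,0,0,-0.003,0,-1],[0,0,0,0,0,0,-1]]}}

```text
time_s: 25.08
ee_pos: [0.6453, 0.1637, 0.0757]
tcp_rot: [[-0.002, 1.0, 0.001], [1.0, 0.002, 0.0], [0.0, 0.001, -1.0]]
force: [-0.5, 0.4, 0.3]
width: 0.0072
```

Run:
```python
from ov import *
s=arm.observe();x,y,z=s['ee_pos'];print(x,y,z,s['tcp_rot'][:,2]);z-=.0072
e=run("e1",(.644,.164,.06),70,[(.023,z,x,y),(.022,.0605,.6445,.1638)])
```

```text
0.6452961028822682 0.16374743756344878 0.07570318515189345 [ 5.15392267e-04  2.61128854e-04 -9.99999833e-01]
25.075 [0.6453 0.1637 0.0757]
```

View pics/e1.png

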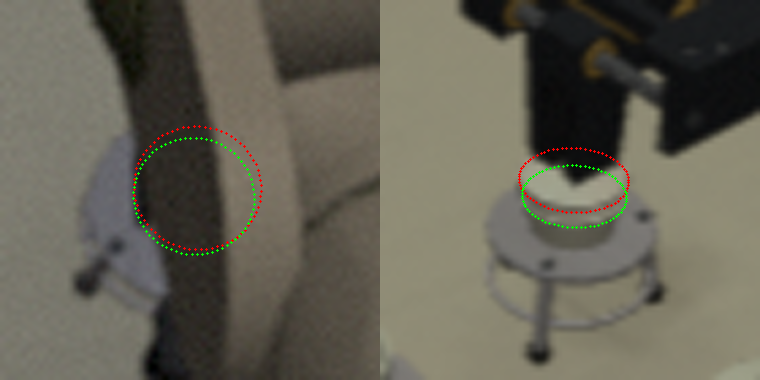

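{"method": "servo_tool", "body": {"increments": [[-0.01,0,-0.07,0,0,0,-1],[0,0,-0.05,0,0,0,-1],[0,0,-0.02,0,0,0,-1]]}}

```text
time_s: 25.55
ee_pos: [0.6446, 0.1642, 0.0684]
tcp_rot: [[-0.003, 1.0, 0.001], [1.0, 0.003, 0.0], [0.0, 0.001, -1.0]]
force: [-0.5, 0.3, -0.0]
width: 0.0072
```

{"method": "servo_tool", "body": {"increments": [[0,0,-0.03,0,0,0,-1],[0,0,-0.03,0,0,0,-1]]}}

```text
time_s: 25.8
ee_pos: [0.6451, 0.1642, 0.0661]
tcp_rot: [[-0.003, 1.0, 0.002], [1.0, 0.003, 0.001], [0.001, 0.002, -1.0]]
force: [-2.6, -0.3, 9.7]
width: 0.0072
```

{"method": "servo_tool", "body": {"increments": [[0,0,0.005,0,0,0,-1],[0,0,0,0,0,0,-0.5],[0,0,0,0,0,0,-0.3],[0,0,0,0,0,0,-0.3],[0,0,0.1,0,0,0,-0.2],[0,0,0.5,0,0,0,-0.1],[0,0,0.6,0,0,0,-0.1],[-0.6,-0.1,0,0,0,0,-0.1],[-0.8,-0.2,0,0,0,0,-0.1],[-0.3,0,0,0,0,0,-0.1]]}}

```text
time_s: 27.05
ee_pos: [0.5582, 0.1487, 0.1291]
tcp_rot: [[-0.002, 1.0, 0.004], [1.0, 0.002, 0.001], [0.001, 0.004, -1.0]]
force: [0.8, 0.8, 1.0]
width: 0.0398
```

Run:
```python
from ov import *
e=run("e2",(.644,.164,.06),70,[])
s=arm.observe();print(s['tcp_rot'].round(3).tolist())
for cam in("scene",):
  for d in optics.regions_of(cam,"lid_large")[:2]:
    b,m=maskbox(d['mask']);print(d['score'],b,*fit(cam,b,"lid_large"))
```

```text
27.05 [0.5582 0.1487 0.1291]
[[-0.003, 1.0, 0.004], [1.0, 0.003, 0.001], [0.001, 0.004, -1.0]]
0.69 [323. 197. 350. 216.] [0.53691348 0.14497778] [ 0.09748411  0.00832511 -0.09682313 -0.00100914]
```

View pics/e2.png

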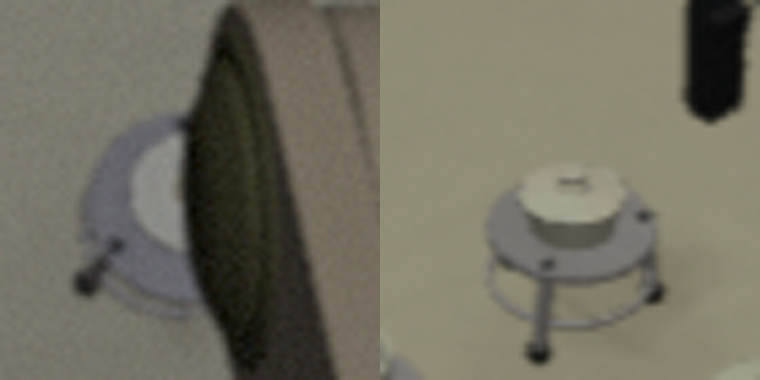

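Lid is flat and centred on the small crucible (scene crop 574,195). Next is the large lid.

{"method": "servo_tool", "body": {"increments": [[-0.2,-0.08,-0.3,0,0,0,-0.1],[-0.2,0,-0.5,0,0.002,0,-0.1],[0,0,-0.5,0,0,0,-0.1],[0,0,-0.4,0,0,0,-0.1],[0,0,0,0,0,0,-0.1]]}}

```text
time_s: 27.82
ee_pos: [0.5442, 0.1449, 0.0423]
tcp_rot: [[-0.002, 1.0, 0.006], [1.0, 0.002, 0.001], [0.001, 0.006, -1.0]]
force: [0.2, 0.1, 0.4]
width: 0.0394
```

Run:
```python
from ov import *
e=run("f1",(.538,.1445,.02),80,[])
s=arm.observe();print(s['tcp_rot'].round(3).tolist())
```

```text
27.825 [0.5442 0.1449 0.0423]
[[-0.002, 1.0, 0.009], [1.0, 0.002, 0.001], [0.001, 0.009, -1.0]]
```

View pics/f1.png

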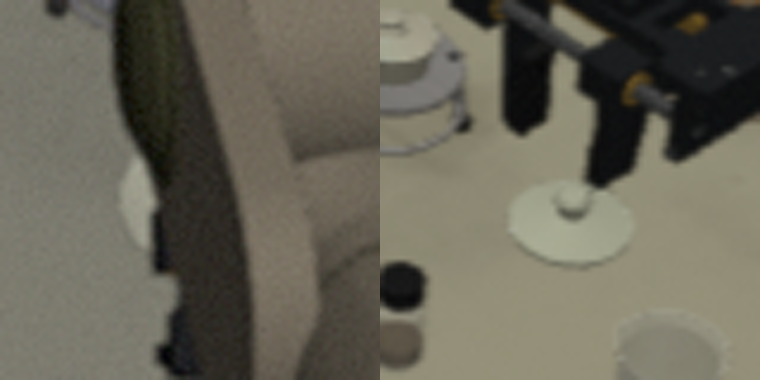

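{"method": "servo_tool", "body": {"increments": [[-0.12,0,-0.1,-0.001,0.005,0,-0.1],[0,0,-0.2,0,0,0,-0.1],[0,0,-0.2,0,0,0,-0.1],[0,0,0,0,0,0,-0.1]]}}

```text
time_s: 28.42
ee_pos: [0.5395, 0.1451, 0.0188]
tcp_rot: [[-0.002, 1.0, 0.003], [1.0, 0.002, -0.0], [-0.0, 0.003, -1.0]]
force: [0.7, -0.4, -0.7]
width: 0.0399
```

{"method": "servo_tool", "body": {"increments": [[-0.03,0,-0.1,0,0.002,0,-0.1],[0,0,-0.05,0,0,0,-0.1],[0,0,0,0,0,0,-0.1]]}}

```text
time_s: 28.8
ee_pos: [0.5381, 0.1451, 0.0109]
tcp_rot: [[-0.002, 1.0, -0.0], [1.0, 0.002, -0.0], [-0.0, -0.0, -1.0]]
force: [0.0, 0.6, -0.4]
width: 0.0397
```

Run:
```python
from ov import *
e=run("f2",(.538,.1445,.02),60,[])
s=arm.observe();print(s['tcp_rot'].round(3).tolist(),s['force'])
```

```text
28.8 [0.5381 0.1451 0.0109]
[[-0.003, 1.0, 0.0], [1.0, 0.003, -0.0], [-0.0, 0.0, -1.0]] [0.0823501  0.36769185 0.13594562]
```

View pics/f2.png

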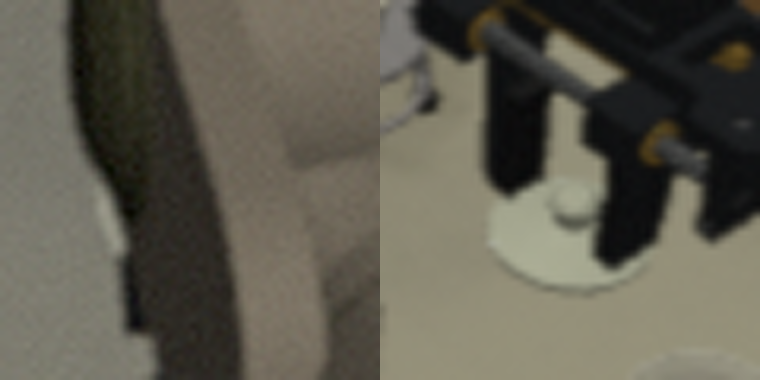

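Knob (572,203 in the crop) is between the fingers. Closing, then a small lift.

{"method": "servo_tool", "body": {"increments": [[0,0,0.01,0,0,0,-0.4],[0,0,0,0,0,0,-0.5],[0,0,0,0,0,0,-1],[0,0,0,0,0,0,-1],[0,0,0,0,0,0,-1],[0,0,0,0,0,0,-1]]}}

```text
time_s: 29.65
ee_pos: [0.5384, 0.1452, 0.012]
tcp_rot: [[-0.002, 1.0, 0.001], [1.0, 0.002, -0.0], [-0.0, 0.001, -1.0]]
force: [0.7, 0.1, -0.1]
width: 0.0137
```

{"method": "servo_tool", "body": {"increments": [[0,0,0.06,0,0,0,-1],[0,0,0.2,0,0,0,-1],[0,0,0.5,0,0,0,-1],[0,0,0.5,0,0,0,-1],[0,0,0,0,0,0,-1]]}}

```text
time_s: 30.28
ee_pos: [0.5385, 0.1452, 0.0787]
tcp_rot: [[-0.003, 1.0, 0.002], [1.0, 0.003, -0.0], [-0.0, 0.002, -1.0]]
force: [-0.5, -0.2, -0.1]
width: 0.0142
```

Run:
```python
from ov import *
s=arm.observe();x,y,z=s['ee_pos'];z-=.0112
e=run("f3",(.538,.1445,.07),80,[(.030,z+.004,x,y),(.030,z,x,y)])
s=arm.observe();print(s['tcp_rot'].round(3).tolist(),s['force'])
```

```text
30.275 [0.5385 0.1452 0.0787]
[[-0.002, 1.0, -0.002], [1.0, 0.002, -0.0], [-0.0, -0.002, -1.0]] [-0.26082982  0.5690538  -0.46475567]
```

View pics/f3.png

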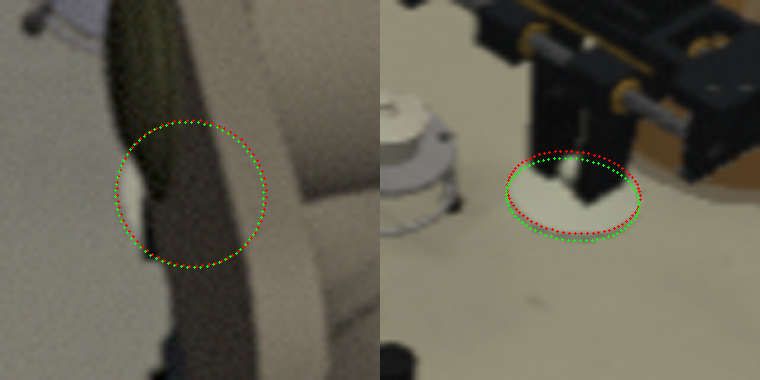

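{"method": "servo_tool", "body": {"increments": [[0,0.1,0.5,0,0,0,-1],[0,0.4,0.5,0,0,0,-1],[0.2,0.7,0,0,0,0,-1],[0.4,0.8,0,0,0,0,-1],[0.4,0.7,0,0,0,0,-1],[0.4,0.5,0,0,0,0,-1],[0.2,0.25,0,0,0,0,-1],[0,0,0,0,0,0,-1],[0,0,0,0,0,0,-1]]}}

```text
time_s: 31.5
ee_pos: [0.6149, 0.3215, 0.1156]
tcp_rot: [[-0.001, 1.0, -0.02], [1.0, 0.001, -0.005], [-0.005, -0.02, -1.0]]
force: [0.0, 0.7, -1.1]
width: 0.0141
```

{"method": "servo_tool", "body": {"increments": [[0.08,-0.02,0,0.003,-0.011,0,-1],[0,0,-0.15,0,0,0,-1],[0,0,-0.15,0,0,0,-1],[0,0,0,0,0,0,-1],[0,0,0,0,0,0,-1]]}}

```text
time_s: 32.12
ee_pos: [0.6186, 0.3188, 0.0994]
tcp_rot: [[0.001, 1.0, -0.002], [1.0, -0.001, -0.0], [-0.0, -0.002, -1.0]]
force: [0.3, 0.5, -0.7]
width: 0.0138
```

{"method": "servo_tool", "body": {"increments": [[0.035,0.02,-0.05,0,-0.001,0,-1],[0,0,-0.05,0,0,0,-1],[0,0,0,0,0,0,-1]]}}

```text
time_s: 32.5
ee_pos: [0.6206, 0.32, 0.0943]
tcp_rot: [[0.001, 1.0, -0.0], [1.0, -0.001, 0.0], [0.0, -0.0, -1.0]]
force: [-0.2, -1.0, 0.3]
width: 0.0137
```

Run:
```python
from ov import *
s=arm.observe();x,y,z=s['ee_pos'];z-=.0116
e=run("g1",(.62,.319,.07),80,[(.030,z,x,y),(.029,.0735,.6203,.3193)])
s=arm.observe();print(s['tcp_rot'].round(3).tolist(),s['force'])
```

```text
32.5 [0.6206 0.32   0.0943]
[[0.001, 1.0, 0.0], [1.0, -0.001, 0.0], [0.0, 0.0, -1.0]] [-0.03225233  0.41227582 -0.42185111]
```

View pics/g1.png

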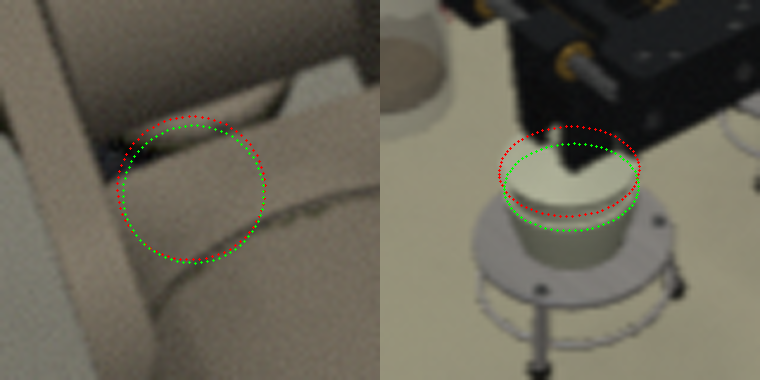

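{"method": "servo_tool", "body": {"increments": [[0,0,-0.07,0,0,0,-1],[0,0,-0.06,0,0,0,-1],[0,0,-0.03,0,0,0,-1]]}}

```text
time_s: 32.98
ee_pos: [0.6207, 0.32, 0.0862]
tcp_rot: [[0.001, 1.0, 0.0], [1.0, -0.001, 0.0], [0.0, 0.0, -1.0]]
force: [-0.7, 0.2, -0.4]
width: 0.0142
```

{"method": "servo_tool", "body": {"increments": [[0,-0.01,-0.03,0,0,0,-1],[0,0,-0.03,0,0,0,-1]]}}

```text
time_s: 33.22
ee_pos: [0.6212, 0.3199, 0.0847]
tcp_rot: [[0.001, 1.0, 0.002], [1.0, -0.001, 0.001], [0.001, 0.002, -1.0]]
force: [-3.9, -0.8, 11.2]
width: 0.0135
```

Contact at the expected height. I'll relax, release and retreat to the right, clear of the cameras.

{"method": "servo_tool", "body": {"increments": [[-0.01,0,0.005,0,0,0,-1],[0,0,0,0,0,0,-0.5],[0,0,0,0,0,0,-0.3],[0,0,0,0,0,0,-0.2],[0,0,0.1,0,0,0,-0.1],[0,0,0.5,0,0,0,-0.1],[0,0,0.7,0,0,0,0],[-0.6,0,0.4,0,0,0,0.5],[-0.9,0,0.4,0,0,0,1],[-0.9,-0.3,0,0,0,0,1]]}}

```text
time_s: 34.48
ee_pos: [0.4993, 0.3041, 0.1931]
tcp_rot: [[0.002, 1.0, 0.004], [1.0, -0.002, 0.002], [0.002, 0.004, -1.0]]
force: [0.3, 0.3, -1.0]
width: 0.0724
```

{"method": "servo_tool", "body": {"increments": [[-0.9,-0.6,0,0,0,0,1],[-0.7,-0.9,0,0,0,0,1],[-0.4,-0.9,0,0,0,0,1],[-0.3,-0.9,0,0,0,0,1],[0,-0.9,0,0,0,0,1],[0,-0.9,0,0,0,0,1],[0,-0.9,0,0,0,0,1],[0,-0.5,0,0,0,0,1],[0,0,0,0,0,0,1]]}}

```text
time_s: 35.6
ee_pos: [0.3774, -0.0302, 0.1979]
tcp_rot: [[-0.0, 1.0, 0.015], [1.0, 0.0, 0.001], [0.001, 0.015, -1.0]]
force: [0.5, 0.9, 0.2]
width: 0.0885
```

Run:
```python
from ov import *
e=run("h1",(.63,.24,.06),150,[])
e=run("h2",(.63,.24,.06),95,[])
for cam in("top","scene"):
  optics.read_camera(cam)
  for n,z in(("lid_small",.0605),("lid_large",.0735),("beaker",0),("vial",0),("dish",0)):
    for d in optics.regions_of(cam,n)[:2]:
      if d['score']<.5: continue
      b,m=maskbox(d['mask']);x,r=fit(cam,b,n,z);print(cam,n,round(d['score'],2),b,x.round(4),r.round(1))
```

```text
35.6 [ 0.3774 -0.0302  0.1979]
35.7 [ 0.3773 -0.0287  0.1977]
top lid_small 0.75 [359. 142. 381. 163.] [0.6441 0.1648] [-0.9 -1.1  0.9  1.1]
top lid_large 0.66 [277. 151. 308. 179.] [0.6206 0.3187] [ 0.1 -1.2 -0.1  1.2]
top beaker 0.75 [335. 256. 360. 281.] [0.4179 0.2171] [-1.3 -0.1  1.2  0.1]
top vial 0.5 [360. 141. 381. 163.] [0.6556 0.1572] [ 2.9  2.1 -2.8 -2.2]
top dish 0.67 [269. 149. 314. 193.] [0.6247 0.3216] [ 1.4  0.7 -1.4 -0.7]
top dish 0.63 [171. 234. 215. 276.] [0.4545 0.5285] [-0.2 -0.7  0.2  0.7]
scene lid_small 0.59 [289. 160. 309. 173.] [0.6434 0.166 ] [-0.1 -0.4  0.1  0.4]
scene lid_large 0.64 [238. 185. 266. 205.] [0.6207 0.3184] [-0.7 -0.2  0.7  0.1]
scene beaker 0.73 [344. 224. 370. 259.] [0.4194 0.2146] [-1.3 -1.5  1.2  1.3]
scene vial 0.81 [295. 214. 306. 237.] [0.5276 0.2661] [-0.8 -0.9  0.8  0.8]
scene dish 0.59 [190. 301. 242. 349.] [0.4549 0.5269] [-0.5 -1.3  0.5  1.1]
```

View pics/h2.png

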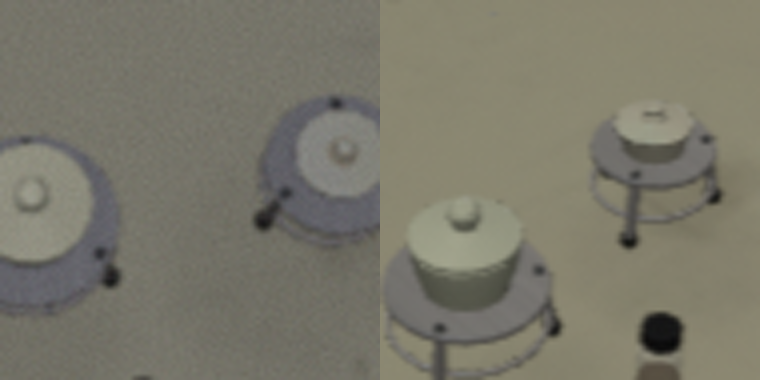

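View pics/h1.png

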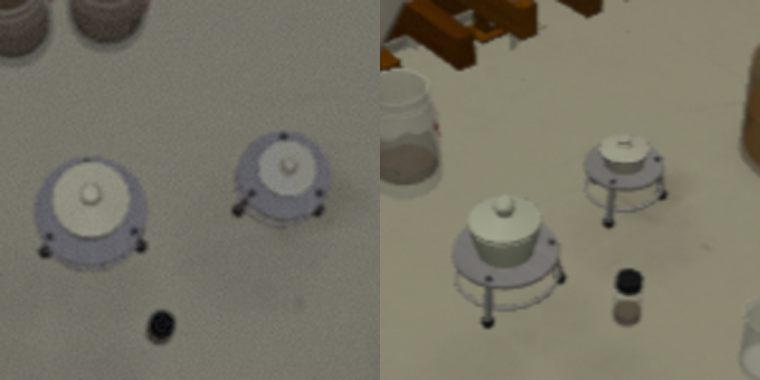

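Run:
```python
from h import *
rows=[]
for cam in("top","scene"):
    im=optics.read_camera(cam)[:,:,::-1].astype(float)
    for _ in range(5): im+=optics.read_camera(cam)[:,:,::-1]
    im=(im/6).astype(np.uint8); cv2.imwrite(f"pics/avg_{cam}.png",im)
b={"top":[(0,0),(0,0)],"scene":[(0,0),(0,0)]}
bias={"top":(-.0015,0),"scene":(-.0036,.002)}
for cam in("top","scene"):
    im=cv2.imread(f"pics/avg_{cam}.png"); r=[]
    for (cx,cy,rl,zl,rr,h,ro) in((.6445,.1638,.023,.0605,.022,.005,.037),(.6203,.3193,.030,.0735,.029,.004,.045)):
        x=cx+bias[cam][0];y=cy+bias[cam][1]
        u,v=proj(cam,np.array([[x,y,.06]]))[0].astype(int);w=50;x0,y0=u-w//2,v-w//2
        c=cv2.resize(im[y0:y0+w,x0:x0+w],(400,290) if 0 else (380,380),interpolation=cv2.INTER_CUBIC);k=380/w
        d=c.copy()
        for rad,z,col in((rl,zl,(0,0,255)),(rl,zl+h,(0,255,0)),(ro,.045,(255,0,0))):
            for p in proj(cam,np.stack([x+rad*np.cos(t),y+rad*np.sin(t),0*t+z],1)): cv2.circle(d,tuple(int(a) for a in (p-[x0,y0]+.5)*k),1,col,-1)
        r+=[c,d]
    rows.append(r)
for i,cam in enumerate(("top","scene")):
    cv2.imwrite(f"pics/k_{cam}.png",cv2.resize(np.vstack([np.hstack(rows[i][:2]),np.hstack(rows[i][2:])]),(600,600)))
```

```text
(no output)
```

View pics/k_top.png

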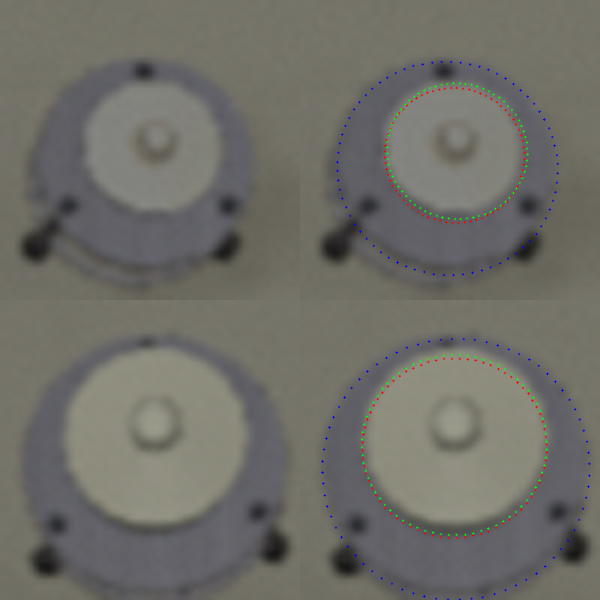

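View pics/k_scene.png

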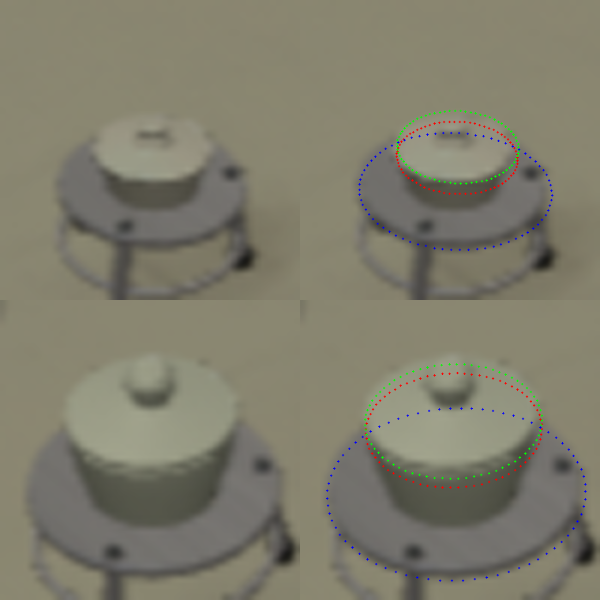

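Run:
```python
import cv2,numpy as np
im=cv2.imread("pics/avg_scene.png")
a=cv2.resize(im[178:222,230:274],(540,540),interpolation=cv2.INTER_CUBIC)
a=cv2.convertScaleAbs(a,alpha=1.6,beta=-60)
cv2.imwrite("pics/k2.png",a)
```

```text
(no output)
```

View pics/k2.png

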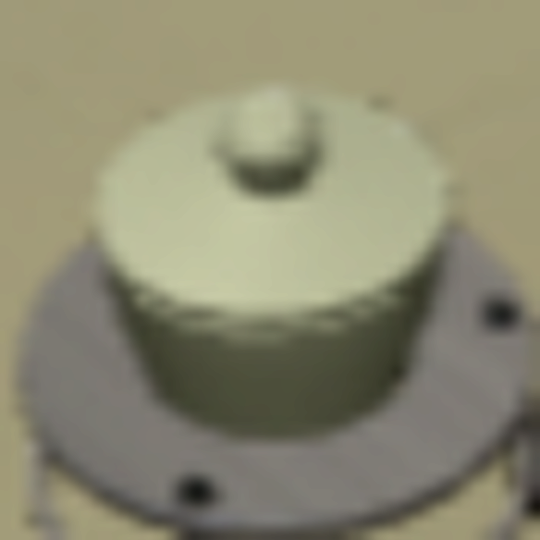

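Run:
```python
from workcell import hand_in,arm
print(arm.observe()['time_s'],hand_in())
```

```text
the job is handed in; nothing more can be done
37.0 None
```

I seated both crucibles in their tripods and covered each with its own lid, then handed the job in at 37.0 s with the gripper clear of everything.

**Seating:** Each crucible was lowered until its ring took the load, then released within about 1 mm of its seat. The highest force I saw was about 30 N total, when the large crucible met the edge of its ring. I backed off and corrected before releasing it.

**Last checks (both cameras):**
- **Upright and flat:** Both crucibles look upright in their rings and both lids look flat.
- **Small lid:** It looks centred to about 1 mm. The scene camera's raw fit would allow up to about 2.5 mm.
- **Large lid:** It looks about 1–2 mm off centre, away from the scene camera, with a thin sliver of the front rim showing. I judged that close enough and did not move it.
- **Beaker and dish:** Both read at their starting spots in both cameras, within the fits' roughly 2 mm error.
- **Vial:** The scene camera puts it where it started. The top camera's network mistook the small lid for it, so that reading was useless, but the vial shows standing in that picture.

**Disagreements:** The two cameras differ by 2–3 mm near the tripods. I used the contact forces while seating the crucibles to settle which positions to trust. Finger widths also read 1.5–5 mm smaller than the stated sizes, though every grip held.

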